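Open the photometer by its push latch and load the sample vial

ROBOT

A 6-joint arm with a two-finger parallel gripper is mounted at the origin on the work surface. World frame = base frame: x ahead of the robot, y to its left, z up, the work surface at z = 0. Lengths are in mm, angles in rad, forces in N, time in s.
With the tool pointing down it reaches from about 400 to 925 mm from the base axis. Payload 12.5 kg.
Tool frame: the origin (TCP) lies on the centre line of the jaws, within the pads' length; the fingertips stand 17 mm ahead of it and the grasp point (between the pads) lies 2 mm behind it; z points along the fingers, y is the line along which they close (so a half turn about z gives the same grasp; the last joint's range is limited). The gripper opens to 95 mm and grips with 3 to 60 N. Pads are 20 mm wide; open, the fingers measure 119 mm over their backs; the gripper's body (75 mm by 180 mm) begins 59 mm behind the grasp point.
Start: joints at [-1.258, 0.491, 1.559, -0, 1.092, -0.106], TCP at [254.189, -570.993, 231.661] pointing down, gripper open.
Joint ranges: [-3.1, 3.1], [-0.84, 2.19], [0.05, 2.79], [-1.13, 4.28], [0.06, 2.93], [-2.69, 2.69]. Speed limits (rad/s): [2.22, 2.22, 2.79, 3.14, 3.14, 3.14].

INTERFACE

Orientations are given as [roll, pitch, yaw] about the fixed x, y, z axes, in that order (R = Rz(yaw) Ry(pitch) Rx(roll)).
In Python, from cell import env gives the robot as it stands.
- The arm moves only by the tool drive_tool, never from a script. Its argument "deltas" is text: rows parted by semicolons, each of 4 numbers parted by spaces: the shift along the world's x, y, z normalised to -1 to 1, where 1 is 100 mm, then the turn about the world's z normalised to -1 to 1, where 1 is 180 degrees. A call has 1 to 10 rows; each row shifts and turns the commanded pose from where the row before left it; what a row does not reach is not made up. A row lasts 1/12 s, in which the tool goes at most 41.7 mm and 7.16 degrees, less where a joint would pass 70% of its speed; a pose out of reach is approached as far as the arm can. A call with a number of a shift or a turn outside -1 to 1 is refused whole. A call with a gripper value outside its range is refused whole. "gripper" is the closure, from 0 (fully open) to 1 (shut), set as the call begins (left out, the last holds). The fingers move at their own pace and stop on an object; the grip force is fixed at half the most. Time passes only in rows, so rows that do not move let the fingers close. It gives the time, the measured TCP pose, the force, the opening and the grip force at its end, in the units of the state.
- env.state(): the state, without advancing time (a new reading comes with each control period).
- env.read_camera(name): name is "scene" or "top" or "wrist"; returns (picture, depth): 384x512x3 uint8, red, green, blue; 384x512 float32, mm along the optical axis (not along the pixel's ray), 0 where there is no reading.
- env.camera_params(name): a dict with "mtx" (3x3 intrinsics, pixels), "k1" (the pictures are not rectified: a ray, as slopes to the right and down, at radius r is drawn at 1 + k1 r^2 times it, then the intrinsics apply), "camera_from_world" (4x4, takes a point from world to camera coordinates); the wrist camera has in their place "mount" (4x4, takes a point from camera to tool coordinates, whose origin is the TCP and whose axes are the flange's). Camera axes: x right, y down, z forward; pixel columns grow to the right and rows downward; lengths in mm; the calibration is good to about 2 mm. A picture is of the moment at which its call begins: read the wrist's pose just before it. camera_params takes no time and is no camera call.
- env.job_done(): hands the job in; it is judged then, once.
The state is a dict: "t": time; "joints": joint angles; "qvel": joint speeds; "tau": joint torques, N m; "eef_pos": TCP position; "tcp_rot": TCP orientation; "ft_force": force on the tool from outside, world axes, zero at the start; "moment": the same for the moment, N m; "opening": opening from 0.0 (shut) to 1.0 (fully open); "grip_force": force on a finger pad.
Only numpy, scipy, OpenCV 4.12 (cv2) and the standard library are available. Lean on these libraries where they do the work, as an engineer would, in place of code of your own. Each camera call takes 0.05 s, during which the arm holds its last target. There are 200 camera calls.

TASK

Gently press the red latch cap of the bench photometer until the sprung hood lets go, and let the hood swing fully open by itself, without touching it. Then take the blue-capped sample vial and push it gently down into the sample well, upright and fully home against the well floor, and let go of it; do not drop it in. Leave the white-capped vial, the bottle and the beaker where they are.

Things in the scene. Friction and masses are not known exactly. Their poses are not given: they have to be found in the camera images.
- photometer: Bench photometer, a white box with a blue band, 260 (x) by 230 (y) by 110 mm high, fixed. Origin: centre of its underside; x points from its front (display, towards the robot) to its back, z up. On its flat top (deck, 110 mm up) stand the red latch cap in front and the grey hood behind it. The robot must push no part of it with more than 16 N.
- cap_foot (a point): Point on the deck below the middle of the red latch cap (85 mm in front of the photometer's origin). The cap is an upright red cylinder, 26 mm in diameter, pressed straight down. Its flat top stands 12 to 26 mm above this point, differing at every start and not measured: find it by touch. The hood's front wall is 50 mm behind this point.
- cap_over (a point): Point 30 mm straight above cap_foot, just clear of the cap whatever its height. The cap resists pressing with a spring (1.6 N plus 0.4 N per mm), an oil damper (0.8 N per mm/s) and slight friction, so press slowly. 6 mm of travel draws the catch inside the case and frees the hood; at 8 mm comes a hard stop. Let go, the cap rises again slowly.
- lid (a joint): Opening angle of the hood in rad: 0 latched shut, 1.85 fully open, leaning back a little past upright. A spring swings it up in about a second once the catch is drawn, and keeps it open.
- lid_edge (a point): Middle of the upper front edge of the grey hood: an upturned tray 135 mm long (along the photometer's x), 120 mm wide, 42 mm high, hinged on the deck at its back edge, 100 mm behind the photometer's origin. Shut, it covers the well. It swings up and back, away from the cap, and must open untouched.
- well_mouth (a point): Centre of the mouth of the round well, level with the deck, 30 mm behind the photometer's origin. Bore 27 mm, 2 mm chamfer, straight down, 45 mm deep. 20 mm below the mouth a sprung nub in the back wall presses the vial to the front wall with about 5 N, so that the vial does not sink by its own weight: push it home, with about 5 to 10 N.
- well_floor (a point): Centre of the flat floor of the sample well, 45 mm below the mouth.
- vial: Sample vial: amber glass cylinder, 25 mm in diameter, with a blue cap of the same diameter (the top 22 mm); 80 mm high in all, 40 to 90 g. It stands on the bench left or right of the photometer. Origin: centre of its underside, z up. Lower rim bevelled 3 mm. When home, its top stands 35 mm above the deck. Do not force it (30 N at most).
- blank: A second vial of the same form and size with a white cap, on the other side of the photometer. Not to be disturbed.
- reagent: Glass reagent bottle with blue cap, 72 mm diameter, 170 mm high, behind and beside the photometer. Not to be disturbed.
- beaker: White open beaker, 68 mm diameter, 85 mm high, behind and beside the photometer. Not to be disturbed.
Mind the look-alikes: they are no part of the job. Leave any green look-alike of the vial alone.

How it is judged:
By the outcome, as a careful person would: the job done as asked, in the order asked, and still so for the second after the job is handed in, with the robot touching nothing.
It also fails if it takes over 64 s, if anything falls off the work surface, if the arm or the gripper's body presses on something with over 40 N, if the wrist force passes 120 N, or if a joint passes its speed limit or range.

## Working session

There is one attempt and no reset: what is moved stays moved. The work goes in short steps, Python scripts to look and compute and a tool call to move; the robot and the scene stay as the last step left them, time stands still between calls to the robot, and variables do not carry over. Pictures are saved under pics/ and viewed, at most 10 in all, crops included, and the job is handed in when it is done.

Besides the shell and the picture viewer there is one more tool, called after "Call:" by a JSON object that holds its "op" and its "data", one argument or row to a line. drive_tool: Moves the arm, as the interface text tells. Its arguments: {"type":"object","properties":{"deltas":{"type":"string"},"gripper":{"type":"number"}},"required":["deltas"]}

```bash
mkdir -p pics; cat > h.py <<'E'
import numpy as np, cv2
from cell import env
def T_cw(name, st=None):
    p=env.camera_params(name)
    if 'camera_from_world' in p: return np.array(p['camera_from_world'])
    from scipy.spatial.transform import Rotation as R
    T=np.eye(4); T[:3,:3]=R.from_euler('xyz',st['tcp_rot']).as_matrix(); T[:3,3]=st['eef_pos']
    return np.linalg.inv(T@np.array(p['mount']))
def ray(name,uv,st=None):
    p=env.camera_params(name); K=np.array(p['mtx']); uv=np.atleast_2d(uv).astype(float)
    n=cv2.undistortPoints(uv[:,None],K,np.array([p['k1'],0,0,0.]))[:,0]
    W=np.linalg.inv(T_cw(name,st)); d=np.c_[n,np.ones(len(n))]@W[:3,:3].T
    return W[:3,3],d
def onz(name,uv,z,st=None):
    o,d=ray(name,uv,st); return o+d*((z-o[2])/d[:,2])[:,None]
def proj(name,P,st=None):
    p=env.camera_params(name); T=T_cw(name,st)
    return cv2.projectPoints(np.atleast_2d(P).astype(float),cv2.Rodrigues(T[:3,:3])[0],T[:3,3],np.array(p['mtx']),np.array([p['k1'],0,0,0.]))[0][:,0]
E
python3 - <<'E'
from h import *
print(env.state())
ims=[]
for n in('top','scene'):
    im,d=env.read_camera(n); np.savez(f'pics/{n}0.npz',im=im,d=d); cv2.imwrite(f'pics/{n}0.png',im[:,:,::-1]); print(n,np.linalg.inv(T_cw(n)).round(2))
    hsv=cv2.cvtColor(im,cv2.COLOR_RGB2HSV)
    for c,lo,hi in(('red',(0,120,60),(8,255,255)),('blue',(95,110,40),(130,255,255)),('green',(40,80,40),(85,255,255))):
        m=cv2.inRange(hsv,lo,hi); N,_,s,ce=cv2.connectedComponentsWithStats(m)
        for i in range(1,N):
            if s[i,4]>25: print(c,s[i],ce[i].round(1))
E
```

```text
{'t': 0.0, 'joints': array([-1.25757506e+00,  4.91557538e-01,  1.55942532e+00, -7.43931760e-06,
        1.09173904e+00, -1.05619475e-01]), 'qvel': array([ 1.32232581e-03,  7.43107553e-04, -2.31860363e-04, -9.40465371e-05,
       -3.64645437e-04, -1.73439878e-03]), 'tau': array([ 4.69030347e-04, -6.12656593e+01, -2.58189690e+01,  6.92767231e-02,
        4.81682376e-02, -1.09815762e-04]), 'eef_pos': array([ 254.12731984, -570.75800542,  231.07131411]), 'tcp_rot': array([-3.14046901e+00, -1.12486996e-04,  4.18844115e-01]), 'ft_force': array([-0.4507869 , -0.87641765,  0.07719472]), 'moment': array([-0.01834835, -0.0272376 , -0.01658141]), 'grip_force': 0.0, 'opening': 0.9986230867775809}
top [[-2.0000e-02 -9.9000e-01  1.4000e-01  5.0506e+02]
 [-1.0000e+00  1.0000e-02 -1.0000e-02  2.5600e+01]
 [ 0.0000e+00 -1.4000e-01 -9.9000e-01  9.9657e+02]
 [ 0.0000e+00  0.0000e+00  0.0000e+00  1.0000e+00]]
red [279 274  16  16 203] [286.5 281.6]
blue [  0 110  16  46 389] [  4.9 137.8]
blue [385 136  20  19 291] [394.2 145.3]
blue [171 240  14  13 143] [177.6 246.2]
green [136 220  20  14 209] [145.2 227.3]
green [189 271  16  13 171] [196.3 276.7]
scene [[-8.6000e-01  3.3000e-01 -3.9000e-01  9.5277e+02]
 [ 5.1000e-01  5.8000e-01 -6.4000e-01  5.6257e+02]
 [ 1.0000e-02 -7.5000e-01 -6.6000e-01  6.7139e+02]
 [ 0.0000e+00  0.0000e+00  0.0000e+00  1.0000e+00]]
red [306 143  11  14 126] [311.  149.7]
blue [  85   32   64   43 1270] [121.8  54.3]
blue [163 114  14  13 154] [169.7 119.9]
blue [240 208 113  40 211] [294.2 228.1]
blue [337 231  14  17 198] [343.1 238.8]
green [348 210  15  35 321] [354.2 224.7]
green [338 263  20  38 461] [347.2 281.1]
```

View pics/top0.png

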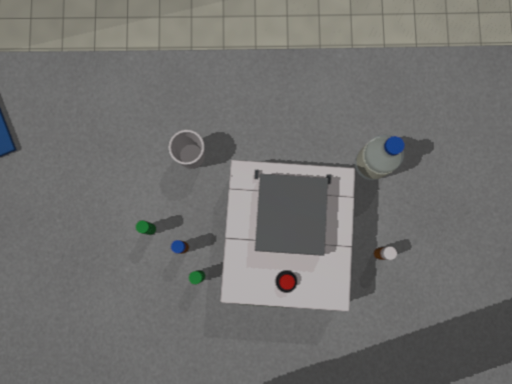

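View pics/scene0.png

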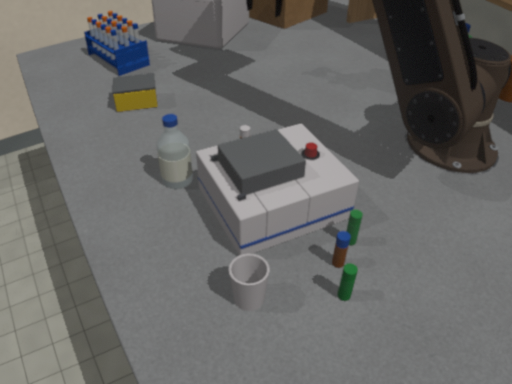

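The top view shows blue caps at (178,246) and (394,145), green caps at (145,227) and (196,277), and a white cap at (388,253). The one at (178,246), seen at (343,239) in the scene view, fits the vial: small, amber body, blue cap, beside the photometer. (394,145) is the bottle. The red latch cap is at (286,281), and the hood is shut.

```bash
python3 - <<'E'
from h import *
z=np.load('pics/top0.npz'); im,d=z['im'],z['d']
v,u=np.mgrid[:384,:512]; uv=np.c_[u.ravel(),v.ravel()].astype(float)
o,dd=ray('top',uv); P=(o+dd*d.ravel()[:,None]).reshape(384,512,3)
roi=(u>205)&(u<370)&(v>150)&(v<320)
m=roi&(abs(P[...,2]-110)<8)
pts=P[m]; print('deck z med',np.median(pts[:,2]))
mm=cv2.morphologyEx(m.astype(np.uint8),cv2.MORPH_OPEN,np.ones((5,5)))>0
Q=onz('top',uv,110).reshape(384,512,3)[mm][:,:2].astype(np.float32)
r=cv2.minAreaRect(Q); print('deck rect',r); B=cv2.boxPoints(r);print(B)
m=roi&(P[...,2]>140)&(P[...,2]<165); Q=onz('top',uv,152).reshape(384,512,3)[m][:,:2].astype(np.float32)
print('hood',cv2.minAreaRect(Q))
for h in (122,136): print('red',h,onz('top',[[286.5,281.6]],h))
print('vial',onz('top',[[177.6,246.2]],80),'scene',onz('scene',[[343.1,234]],80))
print('greens',onz('top',[[145.2,227.3],[196.3,276.7]],80)); print('blank',onz('top',[[390,253]],80))
hsv=cv2.cvtColor(im,cv2.COLOR_RGB2HSV)
print('vial depth',P[246,178],P[227,145],P[277,196])
s=cv2.imread('pics/scene0.png')[195:315,300:400]; t=cv2.imread('pics/top0.png')[205:295,120:220]
cv2.imwrite('pics/crop.png',cv2.resize(np.vstack([s,t]),None,fx=2.8,fy=2.8,interpolation=2))
E
```

```text
deck z med 111.1176937501906
deck rect ((545.9119262695312, -40.36103057861328), (231.33387756347656, 259.32818603515625), 85.2679672241211)
[[ 407.1478  -144.93698]
 [ 665.592   -166.33044]
 [ 684.676     64.21492]
 [ 426.23187   85.60838]]
hood ((578.261962890625, -43.9774169921875), (119.92443084716797, 134.9916229248047), 85.26180267333984)
red 122 [[460.69646723 -33.81968758 122.        ]]
red 136 [[461.40656425 -32.8684801  136.        ]]
vial [[526.76567805 165.12110032  80.        ]] scene [[526.22422754 163.0935049   80.        ]]
greens [[562.97742427 226.05088775  80.        ]
 [470.1200479  130.16014906  80.        ]]
blank [[ 508.16015945 -230.93505217   80.        ]]
vial depth [527.10155996 164.23171989  80.96299818] [563.58267498 226.5607635   79.42177226] [469.57456803 130.73748238  79.79807338]
```

View pics/crop.png

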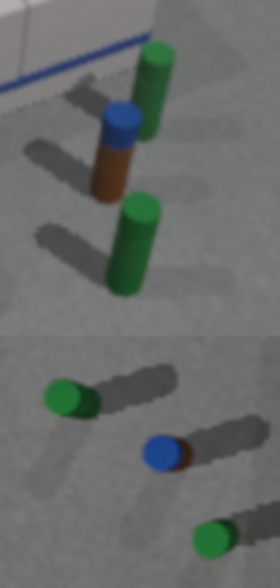

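Confirmed: the blue-capped vial with the amber body is at about (527,164), and the green ones beside it are solid green. Next I move over the latch cap with the fingers shut.

Call:
{"op": "drive_tool", "data": {
  "deltas": "0.1 0.27 0 -0.016;0.1 0.27 0 -0.016;0.1 0.27 0 -0.016;0.1 0.27 0 -0.016;0.1 0.27 0 -0.016;0.1 0.27 0 -0.016;0.1 0.27 0 -0.016;0.1 0.27 0 -0.016;0.1 0.27 0 -0.016;0.1 0.27 0 -0.016",
  "gripper": 1
}}

```text
t: 0.93
eef_pos: [354.3, -299.6, 231.5]
tcp_rot: [-3.141, 0.0, -0.087]
ft_force: [0.3, -0.7, -0.1]
opening: 0.356
grip_force: 0.0
```

Call:
{"op": "drive_tool", "data": {
  "deltas": "0.11 0.27 0 0;0.11 0.27 0 0;0.11 0.27 0 0;0.11 0.27 0 0;0.11 0.27 0 0;0.11 0.27 0 0;0.11 0.27 0 0;0.1 0.27 0 0;0.1 0.27 0 0;0.1 0.24 0 0"
}}

```text
t: 1.77
eef_pos: [461.3, -32.3, 231.6]
tcp_rot: [3.142, 0.0, -0.084]
ft_force: [0.4, 0.1, -0.8]
opening: 0.009
grip_force: 0.0
```

Call:
{"op": "drive_tool", "data": {
  "deltas": "0 0 -0.2 0;0 0 -0.15 0;0 0 0 0;0 0 0 0;0 0 0 0"
}}

```text
t: 2.18
eef_pos: [461.4, -34.3, 197.3]
tcp_rot: [3.141, -0.0, -0.084]
ft_force: [0.3, 0.2, 0.3]
opening: -0.0
grip_force: 0.0
```

```bash
python3 - <<'E'
from h import *
s=env.state(); print(s['t'],s['eef_pos'],s['tcp_rot'],s['ft_force'],s['opening'])
im,d=env.read_camera('wrist'); cv2.imwrite('pics/w1.png',im[:,:,::-1])
hsv=cv2.cvtColor(im,cv2.COLOR_RGB2HSV); m=cv2.inRange(hsv,(0,120,60),(8,255,255))
N,_,st,ce=cv2.connectedComponentsWithStats(m)
for i in range(1,N):
    if st[i,4]>50: print(st[i],ce[i],onz('wrist',[ce[i]],130,s))
print('expected cap px',proj('wrist',[[461.2,-33.4,130]],s))
E
```

```text
2.1833 [461.41982433 -34.25404714 197.25267089] [ 3.14144476e+00 -3.78620496e-04 -8.42738124e-02] [0.33302952 0.24641751 0.26024298] -2.1212853693460584e-06
[237 183  35  34 828] [253.58816425 199.76811594] [[465.20569925 -33.31046145 130.        ]]
expected cap px [[254.16487986 204.88996979]]
```

View pics/w1.png

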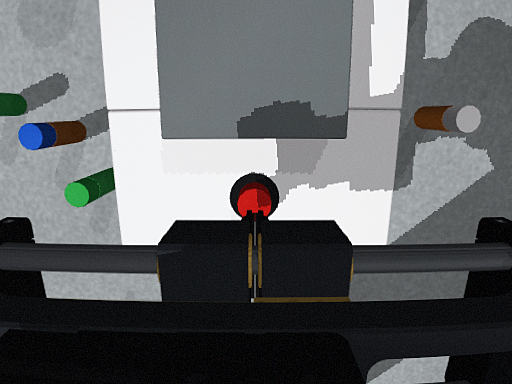

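The wrist view shows the red cap at (254,200), its lower part hidden by the fingertips and centred under the closed fingers. The vial is at (38,136), the green ones at (10,104) and (80,192), and the hood is clear ahead. Lowering to the cap.

Call:
{"op": "drive_tool", "data": {
  "deltas": "0.01 0.01 -0.15 0;0 0 -0.13 0;0 0 -0.08 0;0 0 -0.04 0;0 0 0 0;0 0 0 0"
}}

```text
t: 2.73
eef_pos: [462.4, -33.1, 157.1]
tcp_rot: [3.141, -0.0, -0.084]
ft_force: [0.4, -0.1, 0.5]
opening: 0.005
grip_force: 0.0
```

Call:
{"op": "drive_tool", "data": {
  "deltas": "0 0 -0.005 0;0 0 -0.005 0;0 0 -0.005 0;0 0 -0.005 0;0 0 -0.005 0;0 0 -0.005 0;0 0 -0.005 0;0 0 -0.005 0;0 0 -0.005 0;0 0 -0.005 0"
}}

```text
t: 3.57
eef_pos: [462.2, -33.0, 151.6]
tcp_rot: [3.141, 0.0, -0.084]
ft_force: [-0.8, 0.4, 0.5]
opening: 0.003
grip_force: 0.0
```

Call:
{"op": "drive_tool", "data": {
  "deltas": "0 0 -0.005 0;0 0 -0.005 0;0 0 -0.005 0;0 0 -0.005 0;0 0 -0.005 0;0 0 -0.005 0"
}}

```text
t: 4.07
eef_pos: [462.2, -33.0, 149.1]
tcp_rot: [3.141, -0.0, -0.084]
ft_force: [-1.6, 0.6, 9.0]
opening: 0.002
grip_force: 4.5
```

Call:
{"op": "drive_tool", "data": {
  "deltas": "0 0 -0.003 0;0 0 -0.003 0;0 0 -0.003 0;0 0 -0.003 0;0 0 -0.003 0;0 0 -0.003 0"
}}

```text
t: 4.57
eef_pos: [462.2, -33.0, 147.3]
tcp_rot: [3.141, -0.0, -0.084]
ft_force: [-1.9, 1.2, 8.2]
opening: 0.008
grip_force: 3.9
```

Call:
{"op": "drive_tool", "data": {
  "deltas": "0 0 -0.003 0;0 0 -0.003 0;0 0 -0.003 0;0 0 -0.003 0;0 0 -0.003 0"
}}

```text
t: 4.98
eef_pos: [462.2, -33.0, 145.8]
tcp_rot: [3.141, -0.0, -0.084]
ft_force: [-2.8, 0.4, 8.9]
opening: 0.006
grip_force: 4.5
```

```bash
python3 - <<'E'
from h import *
z=np.load('pics/scene0.npz'); im,d=env.read_camera('scene'); print(env.state()['ft_force'],env.state()['eef_pos'])
print('hood change', (abs(d[130:190,215:305]-z['d'][130:190,215:305])>15).mean())
E
```

```text
[-1.84048733  0.46879784  6.71166335] [462.20139928 -33.01133783 145.7776606 ]
hood change 0.008148148148148147
```

Call:
{"op": "drive_tool", "data": {
  "deltas": "0 0 -0.003 0;0 0 -0.003 0;0 0 -0.003 0;0 0 -0.003 0"
}}

```text
t: 5.37
eef_pos: [462.2, -33.0, 144.6]
tcp_rot: [3.141, -0.001, -0.084]
ft_force: [-1.3, 0.2, 6.6]
opening: 0.007
grip_force: 3.3
```

```bash
python3 - <<'E'
from h import *
z=np.load('pics/scene0.npz'); im,d=env.read_camera('scene'); print(env.state()['ft_force'],env.state()['eef_pos'])
print('hood change', (abs(d[130:190,215:305]-z['d'][130:190,215:305])>15).mean())
E
```

```text
[-0.64474775 -0.19388883  4.23434018] [462.2244091  -33.00817595 144.47915472]
hood change 0.43925925925925924
```

The hood has let go. I hold briefly, then lift away up and forward.

Call:
{"op": "drive_tool", "data": {
  "deltas": "0 0 0 0;0 0 0 0;0 0 0 0;0 0 0 0;0 0 0 0;0 0 0 0;0 0 0.02 0;0 0 0.05 0;0 0 0.1 0;0 0 0.2 0"
}}

```text
t: 6.25
eef_pos: [461.4, -32.9, 180.4]
tcp_rot: [-3.141, 0.003, -0.084]
ft_force: [1.3, -0.1, -0.5]
opening: 0.003
grip_force: 0.0
```

Call:
{"op": "drive_tool", "data": {
  "deltas": "0 0 0.2 0;0 0 0.2 0;0 0 0 0;0 0 0 0"
}}

```text
t: 6.58
eef_pos: [462.4, -33.0, 221.9]
tcp_rot: [3.141, -0.002, -0.084]
ft_force: [0.0, 0.3, -0.1]
opening: 0.007
grip_force: 0.0
```

```bash
python3 - <<'E'
from h import *
s=env.state(); print(s['t'],s['eef_pos'],s['tcp_rot'])
im,d=env.read_camera('wrist'); cv2.imwrite('pics/w2.png',im[:,:,::-1])
im2,d2=env.read_camera('scene')
cv2.imwrite('pics/ws2.png',np.vstack([im[:260],im2[60:320]])[:,:,::-1])
K=onz('wrist',[[38,136]],80,s); print(K)
print('well px',proj('wrist',[[575.8,-42.8,110]],s))
E
```

```text
6.5833 [462.38055698 -33.03809499 221.91070987] [ 3.14122844e+00 -1.95980370e-03 -8.38658778e-02]
[[528.23071427 177.23837151  80.        ]]
well px [[255.37639721  54.64708949]]
```

View pics/ws2.png

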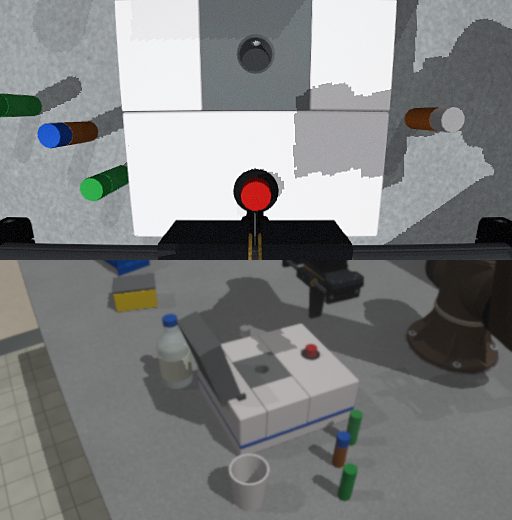

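The hood stands fully open, and the well is at (255,54) in the wrist view, where predicted (255,55). The vial, greens, blank, bottle and beaker are unmoved. Next I go above the vial, with the jaw line turned to pass between the greens.

Call:
{"op": "drive_tool", "data": {
  "deltas": "0.06 0.2 0 0.028;0.06 0.2 0 0.028;0.06 0.2 0 0.028;0.06 0.2 0 0.028;0.07 0.2 0 0.028;0.07 0.2 0 0.028;0.07 0.2 0 0.028;0.07 0.2 0 0.028;0.06 0.2 0 0.028;0.06 0.17 0 0.025",
  "gripper": 0.2
}}

```text
t: 7.52
eef_pos: [526.0, 165.3, 219.8]
tcp_rot: [-3.14, 0.002, 0.791]
ft_force: [0.0, -0.7, -0.0]
opening: 0.649
grip_force: 0.0
```

Call:
{"op": "drive_tool", "data": {
  "deltas": "0 0 -0.2 0;0 0 -0.2 0;0 0 -0.1 0;0 0 0 0;0 0 0 0;0 0 0 0"
}}

```text
t: 8.02
eef_pos: [526.5, 163.9, 171.7]
tcp_rot: [3.141, -0.0, 0.786]
ft_force: [-0.3, 0.4, -0.6]
opening: 0.801
grip_force: 0.0
```

```bash
python3 - <<'E'
from h import *
s=env.state(); print(s['t'],s['eef_pos'],s['tcp_rot'],s['joints'],s['opening'])
print(np.array(env.camera_params('wrist')['mount']).round(2))
im,d=env.read_camera('wrist'); cv2.imwrite('pics/w3.png',im[:,:,::-1])
hsv=cv2.cvtColor(im,cv2.COLOR_RGB2HSV); m=cv2.inRange(hsv,(95,110,40),(130,255,255))
N,_,st,ce=cv2.connectedComponentsWithStats(m)
for i in range(1,N):
    if st[i,4]>50: print(st[i],ce[i],onz('wrist',[ce[i]],80,s))
print('exp',proj('wrist',[[526.5,164.3,80]],s))
E
```

```text
8.0167 [526.54814462 163.87540864 171.72062736] [ 3.14117454e+00 -4.53756515e-04  7.86031024e-01] [ 1.81976666e-01  4.57960318e-01  1.80834212e+00 -1.12590928e-04
  8.74679278e-01  9.66814236e-01] 0.8008749990988902
[[  -0.     -0.97   -0.24   66.49]
 [   1.     -0.     -0.     -0.21]
 [  -0.     -0.24    0.97 -152.99]
 [   0.      0.      0.      1.  ]]
[342 143 106  82 645] [395.30852713 182.02170543] [[617.72040924  89.99853789  80.        ]]
[239 175  30  33 778] [253.40231362 190.80077121] [[529.12060838 168.03627694  80.        ]]
[242 274  38  29 201] [259.21393035 286.15920398] [[470.35239859 102.01017824  80.        ]]
exp [[254.36216547 196.07862685]]
```

View pics/w3.png

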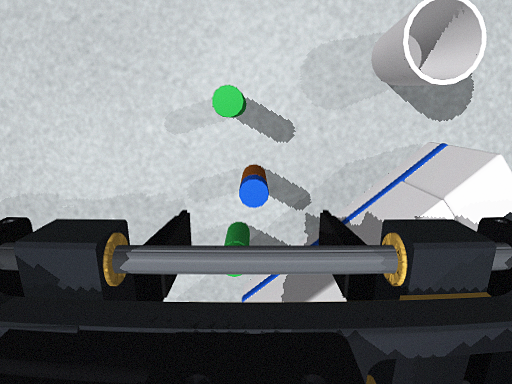

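The vial's cap is at (254,192), centred between the open fingers, with the greens off to front and back of the jaw line at (228,101) and (237,240). Descending.

Call:
{"op": "drive_tool", "data": {
  "deltas": "0.01 0.02 -0.2 0;0 0 -0.2 0;0 0 -0.2 0;0 0 -0.2 0;0 0 -0.15 0;0 0 -0.07 0;0 0 -0.02 0;0 0 0 0;0 0 0 0"
}}

```text
t: 8.82
eef_pos: [527.7, 166.1, 68.2]
tcp_rot: [3.141, -0.001, 0.786]
ft_force: [-0.4, 0.2, 0.6]
opening: 0.801
grip_force: 0.0
```

Call:
{"op": "drive_tool", "data": {
  "deltas": "0 0 0 0;0 0 0 0;0 0 0 0;0 0 0 0;0 0 0 0;0 0 0 0;0 0 0 0;0 0 0 0",
  "gripper": 1
}}

```text
t: 9.48
eef_pos: [527.2, 166.0, 67.1]
tcp_rot: [3.142, 0.0, 0.786]
ft_force: [-0.1, 0.7, 0.1]
opening: 0.294
grip_force: 0.0
```

Call:
{"op": "drive_tool", "data": {
  "deltas": "0 0 0 0;0 0 0 0;0 0 0 0;0 0 0 0;0 0 0 0;0 0 0 0"
}}

```text
t: 9.98
eef_pos: [527.2, 166.0, 67.1]
tcp_rot: [3.142, 0.0, 0.786]
ft_force: [-0.7, 0.8, -0.7]
opening: 0.258
grip_force: 30.0
```

Call:
{"op": "drive_tool", "data": {
  "deltas": "0 0 0.05 0;0 0 0.15 0;0 0 0.2 0;0 0 0.2 0;0 0 0.25 0;0 0 0.25 0;0 0 0.15 0;0 0 0 0;0 0 0 0"
}}

```text
t: 10.73
eef_pos: [527.2, 166.0, 192.7]
tcp_rot: [3.141, -0.001, 0.786]
ft_force: [-0.1, -0.5, -1.3]
opening: 0.256
grip_force: 30.0
```

Call:
{"op": "drive_tool", "data": {
  "deltas": "0.04 -0.17 0.02 -0.023;0.04 -0.17 0.02 -0.023;0.04 -0.17 0.02 -0.023;0.04 -0.17 0.02 -0.023;0.04 -0.17 0.02 -0.023;0.04 -0.17 0.02 -0.023;0.04 -0.17 0 -0.023;0.04 -0.17 0 -0.023;0.04 -0.17 0 -0.023;0.04 -0.17 0 -0.023"
}}

```text
t: 11.57
eef_pos: [566.7, -4.8, 202.6]
tcp_rot: [-3.141, 0.003, 0.06]
ft_force: [0.2, -0.1, -1.6]
opening: 0.257
grip_force: 30.0
```

Call:
{"op": "drive_tool", "data": {
  "deltas": "0.04 -0.17 0 -0.023;0.04 -0.17 0 -0.023;0 -0.05 0 0;0 0 0 0;0 0 0 0;0 0 0 0"
}}

```text
t: 12.07
eef_pos: [574.8, -42.2, 203.7]
tcp_rot: [-3.141, 0.001, -0.079]
ft_force: [-0.3, 0.5, -0.8]
opening: 0.26
grip_force: 30.0
```

```bash
python3 - <<'E'
from h import *
s=env.state(); print(s['t'],s['eef_pos'],s['tcp_rot'],s['ft_force'])
im,d=env.read_camera('wrist')
zt=s['eef_pos'][2]+12.9
hsv=cv2.cvtColor(im,cv2.COLOR_RGB2HSV); m=cv2.inRange(hsv,(95,110,40),(130,255,255))
N,_,st,ce=cv2.connectedComponentsWithStats(m)
for i in range(1,N):
    if st[i,4]>50: print(st[i],ce[i],onz('wrist',[ce[i]],zt,s))
print('exp vial top',proj('wrist',[s['eef_pos']+[0,0,12.9]],s),'bottom',proj('wrist',[s['eef_pos']-[0,0,67.1]],s),'well',proj('wrist',[[575.8,-42.8,110]],s))
im2,d2=env.read_camera('scene'); e=proj('scene',[[575.8,-42.8,110]])[0].astype(int); print(e)
a=im[100:330,130:390]; b=im2[e[1]-110:e[1]+55,e[0]-95:e[0]+95]
b=cv2.resize(b,None,fx=3,fy=3); a=cv2.resize(a,None,fx=1,fy=1)
H=b.shape[0]; a=cv2.copyMakeBorder(a,0,H-a.shape[0],0,0,cv2.BORDER_CONSTANT)
o=np.hstack([a,b])[:600,:800]; print(o.shape); cv2.imwrite('pics/w4.png',o[:,:,::-1]); cv2.imwrite('pics/w4s.png',im2[:,:,::-1])
E
```

```text
12.0667 [574.799493   -42.1515192  203.71163282] [-3.14145014e+00  9.49476227e-04 -7.85730272e-02] [-0.28339111  0.49032954 -0.75785203]
[498   0  14  37 411] [505.46472019  15.9756691 ] [[ 677.11746677 -162.49682298  216.61163282]]
[ 231  214   48   32 1218] [254.39490969 231.85221675] [[584.99044585 -42.33218946 216.61163282]]
exp vial top [[255.65913111 251.00930203]] bottom [[255.30214777 204.46529068]] well [[255.91425314 194.00884697]]
[261 168]
(495, 800, 3)
```

View pics/w4.png

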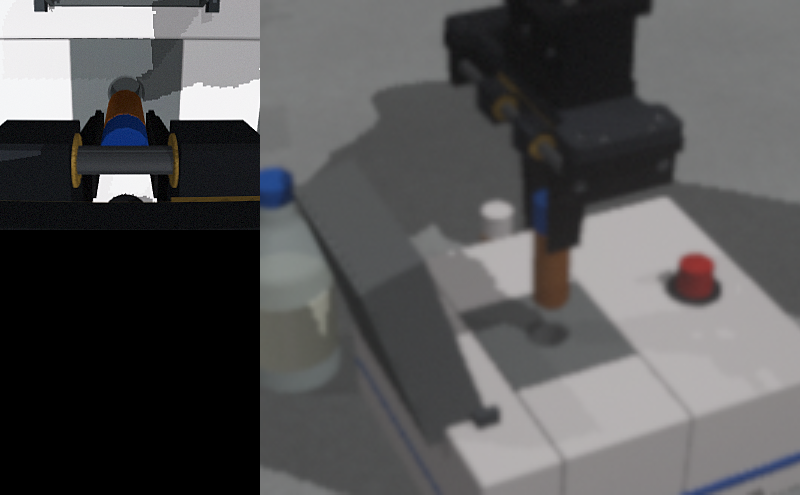

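The vial hangs upright in the jaws just above the well, with the mouth at (125,88) of the left crop and (548,333) of the right one. The hood is clear behind. Next I compare the far rims of vial and well.

```bash
python3 - <<'E'
from h import *
s=env.state(); im,d=env.read_camera('wrist'); p=s['eef_pos']
hsv=cv2.cvtColor(im,cv2.COLOR_RGB2HSV)
m=cv2.inRange(hsv,(5,120,40),(22,255,255)); m[:, :200]=0; m[:,310:]=0; m[:150]=0
ys,xs=np.nonzero(m); print('amber rows',ys.min(),ys.max())
for r in range(ys.min(),ys.min()+24,4): q=xs[ys==r]; print(r,q.min(),q.max(),end=' | ')
b=np.array([np.cos(-.079),np.sin(-.079),0]); 
print('\nexp far rim', proj('wrist',[p+12.5*b-[0,0,64.1],p+9.5*b-[0,0,67.1]],s))
print(im[160:200,255].mean(1).astype(int)); 
w=np.array([575.8,-42.8,110]); print('exp well far',proj('wrist',[w+13.5*b,w+15.5*b],s))
g=im[160:200,200:310].mean(2)
for r in (180,183,186): print(r,im[r,225:290].mean(1).astype(int))
E
```

```text
amber rows 190 301
190 251 258 | 194 243 266 | 198 241 269 | 202 239 270 | 206 238 271 | 210 237 272 | 
exp far rim [[255.30344119 189.26464245]
 [255.29306107 192.22491537]]
[106 105 106 107 105 108 107 106 109 102 107 104 105 106 105  99  88  71
  55  52  56  58  61  57  49  56  64  55  58  54  30  33  30  30  34  29
  25  30  25  30]
exp well far [[255.97840559 178.34111667]
 [255.98009551 175.95497443]]
180 [116 114 114 118 109 117 115 115 117 115 113 112 111 108 118 115 119 113
  92  84  86  75  66  59  53  57  57  58  55  59  56  59  58  54  61  63
  56  57  55  47  71  91  39  45  60  72  66  59  59  64  69  68  68  69
  66  67  67  68  66  67  67  62  65  68  65]
183 [120 114 119 115 120 116 113 115 117 118 112 115 119 117 121 115  81  82
  70  56  58  59  59  57  56  56  62  59  60  59  57  52  56  53  54  59
  57  57  56  61  60  55  55  55  42  43  48  63  70  67  67  61  67  69
  69  65  64  65  71  68  66  66  64  68  66]
186 [116 116 118 116 117 113 119 115 113 116 116 114 116 121  77  82  60  36
  56  62  57  59  61  53  60  55  53  56  59  57  64  57  58  59  60  55
  57  59  54  59  59  58  61  56  31  49  40  37  56  64  68  66  63  65
  66  65  66  68  65  65  65  68  68  66  69]
```

Vial and well match prediction to within about 0.5 mm. Fine shift, then a slow descent.

Call:
{"op": "drive_tool", "data": {
  "deltas": "0.014 -0.008 -0.05 0;0 0 -0.07 0;0 0 -0.05 0;0 0 -0.03 0;0 0 -0.02 0;0 0 0 0;0 0 0 0"
}}

```text
t: 12.8
eef_pos: [576.6, -43.8, 182.1]
tcp_rot: [3.141, 0.0, -0.081]
ft_force: [-0.6, -0.3, -0.6]
opening: 0.253
grip_force: 30.0
```

Call:
{"op": "drive_tool", "data": {
  "deltas": "0 0 -0.01 0;0 0 -0.01 0;0 0 -0.01 0;0 0 -0.01 0;0 0 -0.01 0;0 0 -0.01 0;0 0 -0.01 0;0 0 -0.01 0"
}}

```text
t: 13.47
eef_pos: [576.6, -43.8, 174.1]
tcp_rot: [3.141, -0.0, -0.081]
ft_force: [0.2, 0.9, -0.4]
opening: 0.256
grip_force: 30.0
```

Call:
{"op": "drive_tool", "data": {
  "deltas": "-0.003 0.006 -0.01 0;0 0 -0.01 0;0 0 -0.01 0;0 0 -0.01 0;0 0 -0.01 0;0 0 -0.01 0;0 0 -0.01 0;0 0 -0.01 0"
}}

```text
t: 14.13
eef_pos: [576.3, -43.2, 166.0]
tcp_rot: [3.142, 0.0, -0.081]
ft_force: [-0.1, 0.4, -1.1]
opening: 0.256
grip_force: 30.0
```

Call:
{"op": "drive_tool", "data": {
  "deltas": "0 0 -0.01 0;0 0 -0.01 0;0 0 -0.01 0;0 0 -0.01 0;0 0 -0.01 0;0 0 -0.01 0;0 0 -0.01 0;0 0 -0.01 0"
}}

```text
t: 14.8
eef_pos: [576.2, -43.2, 158.1]
tcp_rot: [3.142, 0.0, -0.081]
ft_force: [-1.4, 0.6, 1.3]
opening: 0.259
grip_force: 30.0
```

Call:
{"op": "drive_tool", "data": {
  "deltas": "0 0 -0.006 0;0 0 -0.006 0;0 0 -0.006 0;0 0 -0.006 0;0 0 -0.006 0;0 0 -0.006 0;0 0 -0.006 0;0 0 -0.006 0"
}}

```text
t: 15.47
eef_pos: [576.1, -43.1, 153.2]
tcp_rot: [3.142, 0.001, -0.081]
ft_force: [-3.2, 1.6, 2.4]
opening: 0.253
grip_force: 30.0
```

Call:
{"op": "drive_tool", "data": {
  "deltas": "-0.003 0.002 -0.008 0;0 0 -0.008 0;0 0 -0.008 0;0 0 -0.008 0;0 0 -0.008 0;0 0 -0.008 0;0 0 -0.008 0;0 0 -0.008 0;0 0 -0.008 0;0 0 -0.008 0"
}}

```text
t: 16.3
eef_pos: [576.0, -43.0, 145.3]
tcp_rot: [3.142, 0.0, -0.081]
ft_force: [-3.3, 0.8, 1.5]
opening: 0.255
grip_force: 30.0
```

Call:
{"op": "drive_tool", "data": {
  "deltas": "0 0 -0.008 0;0 0 -0.008 0;0 0 -0.008 0;0 0 -0.008 0;0 0 -0.008 0;0 0 -0.008 0;0 0 -0.008 0;0 0 -0.008 0"
}}

```text
t: 16.97
eef_pos: [576.0, -43.0, 138.9]
tcp_rot: [3.141, 0.0, -0.081]
ft_force: [-4.1, -0.3, 1.3]
opening: 0.26
grip_force: 30.0
```

Call:
{"op": "drive_tool", "data": {
  "deltas": "-0.003 0 -0.007 0;0 0 -0.007 0;0 0 -0.007 0;0 0 -0.007 0;0 0 -0.007 0;0 0 -0.007 0;0 0 -0.005 0"
}}

```text
t: 17.55
eef_pos: [575.7, -43.0, 134.2]
tcp_rot: [3.142, -0.0, -0.081]
ft_force: [-3.0, -0.0, 2.5]
opening: 0.259
grip_force: 30.0
```

Call:
{"op": "drive_tool", "data": {
  "deltas": "0 0 -0.003 0;0 0 -0.003 0;0 0 -0.003 0;0 0 -0.003 0"
}}

```text
t: 17.88
eef_pos: [575.7, -43.0, 133.0]
tcp_rot: [3.141, -0.0, -0.081]
ft_force: [-1.9, 1.0, 2.4]
opening: 0.254
grip_force: 30.0
```

Call:
{"op": "drive_tool", "data": {
  "deltas": "0 0 -0.003 0;0 0 -0.003 0;0 0 -0.003 0;0 0 -0.002 0"
}}

```text
t: 18.22
eef_pos: [575.8, -43.0, 132.1]
tcp_rot: [3.141, -0.0, -0.081]
ft_force: [-3.1, 0.3, 5.1]
opening: 0.256
grip_force: 30.0
```

Call:
{"op": "drive_tool", "data": {
  "deltas": "0 0 -0.002 0;0 0 -0.002 0;0 0 0 0"
}}

```text
t: 18.47
eef_pos: [575.8, -43.0, 132.1]
tcp_rot: [3.141, -0.001, -0.081]
ft_force: [-4.2, 0.7, 7.1]
opening: 0.254
grip_force: 30.0
```

Position stopped at 132.1, exactly the home height, with about 7 N. Releasing and lifting.

Call:
{"op": "drive_tool", "data": {
  "deltas": "0 0 0 0;0 0 0 0;0 0 0 0;0 0 0 0;0 0 0 0;0 0 0 0",
  "gripper": 0.4
}}

```text
t: 18.97
eef_pos: [575.8, -43.0, 131.5]
tcp_rot: [3.142, -0.0, -0.081]
ft_force: [-0.2, 0.1, 1.2]
opening: 0.589
grip_force: 0.0
```

Call:
{"op": "drive_tool", "data": {
  "deltas": "0 0 0.05 0;0 0 0.1 0;0 0 0.2 0;0 0 0.25 0;0 0 0.25 0;-0.2 0 0.1 0;-0.3 0 0 0;-0.3 0 0 0;0 0 0 0;0 0 0 0"
}}

```text
t: 19.8
eef_pos: [495.1, -43.0, 228.0]
tcp_rot: [3.141, -0.002, -0.081]
ft_force: [0.8, -1.5, -0.3]
opening: 0.601
grip_force: 0.0
```

```bash
python3 - <<'E'
from h import *
s=env.state(); print(s['t'],s['eef_pos'],s['ft_force'],s['opening'])
im,d=env.read_camera('wrist'); im2,d2=env.read_camera('scene')
hsv=cv2.cvtColor(im,cv2.COLOR_RGB2HSV); m=cv2.inRange(hsv,(95,110,40),(130,255,255))
N,_,st,ce=cv2.connectedComponentsWithStats(m); print([ (st[i].tolist(),ce[i].round()) for i in range(1,N) if st[i,4]>50])
print('exp top',proj('wrist',[[575.8,-42.8,145]],s))
i=max(range(1,N),key=lambda i:st[i,4]*(abs(ce[i][0]-256)<40)); c=ce[i].astype(int)
dm=d[c[1]-4:c[1]+5,c[0]-4:c[0]+5]; o,dd=ray('wrist',[c],s); print('top height',(o+dd*np.median(dm)))
cv2.imwrite('pics/w5.png',np.vstack([im[:260],im2[60:320]])[:,:,::-1])
E
```

```text
19.8 [495.06272506 -43.00039684 227.99186207] [ 0.81792526 -1.47490518 -0.27027912] 0.6012334465630924
[([230, 78, 33, 34, 890], array([246.,  94.]))]
exp top [[246.12026906  94.40978152]]
top height [[576.16139917 -41.99792604 145.02650435]]
```

View pics/w5.png

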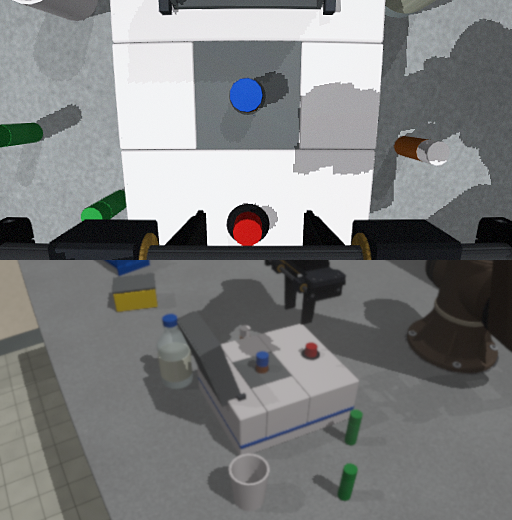

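The vial stands upright in the well at (246,94), its top measured at 145 mm (35 mm above the deck). The hood is open and everything else is where it was. Handing in.

```bash
python3 -c "
from cell import env
print(env.job_done())"
```

```text
the job is handed in; nothing more can be done
None
```

Done and handed in: the latch was pressed, the hood opened untouched, and the blue-capped vial was pushed home in the well and released, with the other items left in place, in about 20 s of robot time.

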